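# Turn the shoe dryer up one click

## Robot

A 6-joint arm with a two-finger parallel gripper is mounted at the origin on the work surface. World frame = base frame: x ahead of the robot, y to its left, z up, the work surface at z = 0. Lengths are in mm, angles in degrees, forces in N, time in s.
With the tool pointing down it reaches from about 225 to 725 mm from the base axis. Payload 3.1 kg.
Tool frame: the origin (TCP) lies at the very end of the fingers, on their centre line; the grasp point (between the pads) lies 19 mm behind it; z points along the fingers, y is the direction in which the jaws open and shut (so a half turn about z gives the same grasp; the last joint's range is limited). The gripper opens to 85 mm and grips with 20 to 120 N. Pads are 22 mm wide; open, the fingers measure 114 mm over their backs; the gripper's body (76 mm by 85 mm) begins 54 mm behind the grasp point. The pads swing forward as they close: fully open they stand 13 mm farther back than shut.
Start: joints at [68.136, 2.75, 5.684, 92.934, 0, 82.678], TCP at [131.827, 508.172, 231.312] pointing down, gripper open.
Joint ranges: [-166.93, 166.93], [-56.73, 111.36], [-69.38, 81.34], [-121.58, 131.49], [-85.45, 84.26], [-180, 180]. Speed limits (degrees/s): [159.86, 159.86, 180, 180, 180, 180].

## Interface

Orientations are given as [roll, pitch, yaw] about the fixed x, y, z axes, in that order (R = Rz(yaw) Ry(pitch) Rx(roll)).
In Python, from workcell import * gives the robot as it stands.
- The arm moves only by the tool apply_moves, never from a script. Its argument "steps" is a list of rows, each an object with "hand": the finger opening in cm, from 0 to 8.54; "slide": the shift along the tool's x, y, z in cm, a list of three; "yaw": the turn about the tool's z in degrees. In form: [{"hand": hand, "slide": [x, y, z], "yaw": yaw}, ...]. A call has exactly 10 rows; each row shifts and turns the commanded pose from where the row before left it, along the tool's axes as they then stand; what a row does not reach is not made up. A row lasts 1/12 s, in which the tool goes at most 41.7 mm and 7.16 degrees, less where a joint would pass 70% of its speed; a pose out of reach is approached as far as the arm can. A call is refused whole if a number of a shift passes 4.17 or a number of a turn 7.16, either way. A call with a gripper value outside its range is refused whole. The fingers move at their own pace and stop on an object; "squeeze" is the grip in N (left out, the last holds). Time passes only in rows, so rows that do not move let the fingers close, or fill a call up. It gives the time, the measured TCP pose, the force and the opening at its end, in the units of the state.
- get_obs(): the state, without advancing time (a new reading comes with each control period).
- read_camera(name): name is "scene" or "top" or "wrist"; returns a dict with "color" (400x640x3 uint8, blue, green, red), "fx", "fy", "cx", "cy" (pixels), "R" (3x3) and "t" (3): a world point X has camera coordinates R X + t. Camera axes: x right, y down, z forward; pixel columns grow to the right and rows downward; lengths in mm; the calibration is good to about 2 mm. A picture is of the moment at which its call begins. There is no depth.
- job_done(): hands the job in, once; it reports no verdict.
The state is a dict: "t": time; "q": joint angles; "joint_vel": joint speeds; "effort": joint torques, N m; "tcp_pos": TCP position; "orientation": TCP orientation; "force": force on the tool from outside, world axes, zero at the start; "wrist_torque": the same for the moment, N m; "opening": opening from 0.0 (shut) to 1.0 (fully open).
Only numpy, scipy, OpenCV 4.12 (cv2) and the standard library are available. Lean on these libraries where they do the work, as an engineer would, in place of code of your own. Each camera call takes 0.05 s, during which the arm holds its last target.

## Task

Turn the big knurled dial on top of the shoe dryer clockwise (seen from above) by exactly one click from where it stands now, so that it settles in the next detent; rub it round with a fingertip, without gripping anything. Leave the dryer where it stands, do not lift or shove it, and do not disturb the torch, dish, clamp or key box; finish with the hand clear.

Things in the scene. Friction and masses are not known exactly. Their poses are not given: they have to be found in the camera images.
- dryer: Loose white plastic shoe dryer, 1.4 kg, on rubber feet: housing 210 (x) x 150 (y) x 50 mm high, origin at the centre of its underside. The dial lies flat on top, its upright axis at x = -30 mm. Two round air outlets (48 mm across, tops 72 mm above the ledge) at x = +72, y = +-37 mm. Groups of one, two and three small black dots 60 mm from the dial's axis mark the detents.
- dial_center (a point): Centre of the dial's flat top, on its upright axis, 69 mm above the ledge. The dial is a black disc 100 mm across (too wide to pinch), 17 mm thick, knurled rim, plain rigid top with nothing to hook: press a fingertip on the top and drag it round the axis, or rub the rim. Friction coefficient about 1; a press of 5 to 15 N is plenty.
- pointer (a point): Outer end of the white pointer line (28 x 7 mm) on the dial's top, 45 mm from its axis; turns with the dial. It points to the dots of the present detent: clockwise from above, one dot (40 degrees from the dryer's +x towards its +y), two dots (along the dryer's +x), three dots (40 degrees towards its -y).
- dial (a joint): Dial angle in rad, growing clockwise seen from above. Detents at 0 (one dot), 0.70 (two) and 1.40 (three), stops just past the first and last. Starts in detent 0 or 0.70. About 0.06 N m takes it out of a detent; let go more than 0.45 rad past a detent it snaps into the next, before 0.25 rad it springs back.
- torch: Loose yellow plastic torch standing upright on its lens, 55 mm across, 145 mm high. Origin at the centre of its underside. Bystander.
- dish: Loose round white ceramic dish, 110 mm across, 35 mm high. Origin at the centre of its underside. Bystander.
- clamp: Loose chrome bulldog clamp standing on its jaws, 36 x 64 mm, 59 mm high. Origin at the centre of its underside. Bystander.
- keybox: Loose wooden key box with a drawer front, 100 x 140 mm, 90 mm high. Origin at the centre of its underside. Bystander.

How it is judged (in metres and radians):
On the way:
1. the dial is being turned with the fingers on the dryer (contact force between the fingers and dryer above 0.3 N and distance of pointer from where it was at the start of the episode above 0.01 m), for 0.1 s.
At the end, for the whole second after the job is handed in: The dial rests within 0.1 rad of the detent one click clockwise of its start (0 to 0.70, or 0.70 to 1.40), its pointer end 20 to 42 mm from where it was. The dryer stands flat within 15 mm of its start; torch, dish, clamp and key box stand upright within 20 mm of theirs ((value of joint dial between 0.6 and 0.8 rad or value of joint dial between 1.3 and 1.5 rad) and distance of pointer from where it was at the start of the episode between 0.02 and 0.042 m and velocity of joint dial between -0.1 and 0.1 rad/s and distance of dryer from where it was at the start of the episode below 0.015 m and angle between dryer's own z axis and vertical below 0.03 rad and linear speed of dryer below 0.02 m/s and distance of each of torch, dish, clamp, keybox from where it was at the start of the episode below 0.02 m and angle between each of torch, dish, clamp, keybox's own z axis and vertical below 0.2 rad); the robot touches nothing.
It fails at once if the dryer is lifted or shoved (over 6 mm up, 15 mm away or tipped 0.1 rad) (height (world z) of dryer above 0.006 m or distance of dryer from where it was at the start of the episode above 0.015 m or angle between dryer's own z axis and vertical above 0.1 rad).
It fails at once if a bystander is knocked over, lifted or moved more than 20 mm (distance of any of torch, dish, clamp, keybox from where it was at the start of the episode above 0.02 m or angle between any of torch, dish, clamp, keybox's own z axis and vertical above 0.3 rad).
It also fails if it takes over 37 s, if anything falls off the work surface, if the arm or the gripper's body presses on something with over 40 N, if the wrist force passes 120 N, or if a joint passes its speed limit or range.

## Working session

There is one attempt and no reset: what is moved stays moved. The work goes in short steps, Python scripts to look and compute and a tool call to move; the robot and the scene stay as the last step left them, time stands still between calls to the robot, and variables do not carry over. Pictures are saved under pics/ and viewed, and the job is handed in when it is done.

Besides the shell and the picture viewer there is one more tool, called in YAML: its name, and indented under it one key for each argument. apply_moves: Moves the arm, as the interface text tells. Its arguments: {"type":"object","properties":{"steps":{"type":"array","items":{"type":"object","properties":{"hand":{"type":"number"},"slide":{"type":"array","items":{"type":"number"}},"yaw":{"type":"number"}}}},"squeeze":{"type":"number"}},"required":["steps"]}

```bash
mkdir -p pics; python3 - <<'E'
from workcell import *
import cv2,json
print(get_obs())
for n in ["scene","top","wrist"]:
    c=read_camera(n); cv2.imwrite(f"pics/{n}0.png",c["color"]); print(n,c["fx"],c["fy"],c["cx"],c["cy"],c["R"],c["t"])
E
```

```text
{'t': 0.0, 'q': array([ 6.81348165e+01,  2.79260682e+00,  5.58990845e+00,  9.29326557e+01,
       -8.98248365e-04,  8.26765890e+01]), 'joint_vel': array([ 0.10622513, -0.0067342 , -0.07825417,  0.02384312, -0.00942233,
        0.10174843]), 'effort': array([ 5.78593281e-04, -3.38781202e+01,  3.20014751e+01,  2.01174180e-02,
       -5.60568594e-05,  5.40397934e-06]), 'tcp_pos': array([131.6148901 , 507.59881619, 230.10483289]), 'orientation': array([-1.79865636e+02, -1.63626276e-02,  1.65458209e+02]), 'force': array([-1.06501469,  0.87940094,  1.22015413]), 'wrist_torque': array([-0.04737705, -0.00453733,  0.01158707]), 'opening': 0.9967384685880374}
scene 487.58876984147514 487.58876984147514 313.46405817070774 197.53752032426337 [[ 0.70126222  0.71288172  0.00556268]
 [ 0.46893393 -0.45538535 -0.75678607]
 [-0.53696579  0.53331401 -0.65363897]] [-363.89187313 -165.43050437 1402.96876497]
top 432.07481678047276 432.07481678047276 322.3996390184841 202.2334657560368 [[-0.00171135 -0.99998615  0.00497773]
 [-0.99842729  0.00142971 -0.05604373]
 [ 0.05603583 -0.00506581 -0.99841591]] [ -10.04510249  502.78659638 1111.89672614]
wrist 277.3693827232762 277.3693827232762 321.42894789320087 200.49004192766515 [[ 0.2523273   0.96763974 -0.00206713]
 [ 0.92535585 -0.2406754   0.29290256]
 [ 0.28292665 -0.07582015 -0.95614006]] [-524.01068478  -37.67688215  379.8004937 ]
```

View pics/scene0.png

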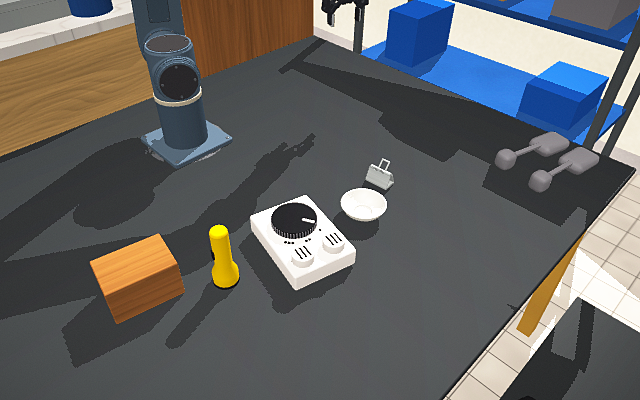

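View pics/top0.png

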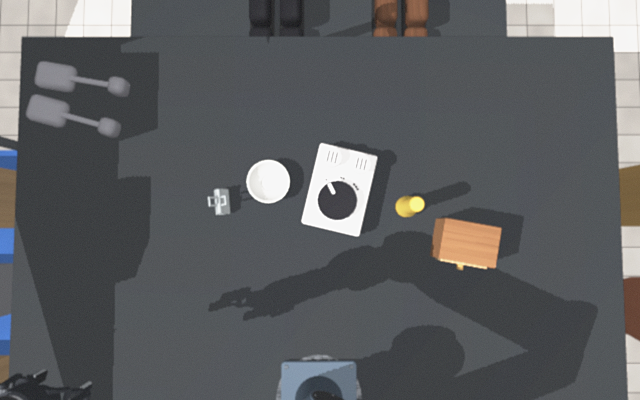

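View pics/wrist0.png

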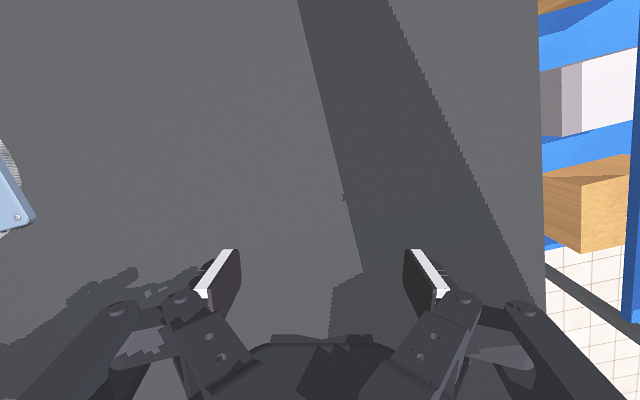

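The top view shows the dryer around (340,190), the dial at about (337,200), the dish at (268,181), the torch at (408,206) and the key box at (467,243). I'll enlarge the dryer area next.

```bash
python3 - <<'E'
import cv2
a=cv2.imread("pics/top0.png")[135:245,285:435]; cv2.imwrite("pics/topc.png",cv2.resize(a,None,fx=5,fy=5,interpolation=cv2.INTER_CUBIC))
a=cv2.imread("pics/scene0.png")[185:295,235:375]; cv2.imwrite("pics/scenec.png",cv2.resize(a,None,fx=5,fy=5,interpolation=cv2.INTER_CUBIC))
E
```

```text
(no output)
```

View pics/topc.png

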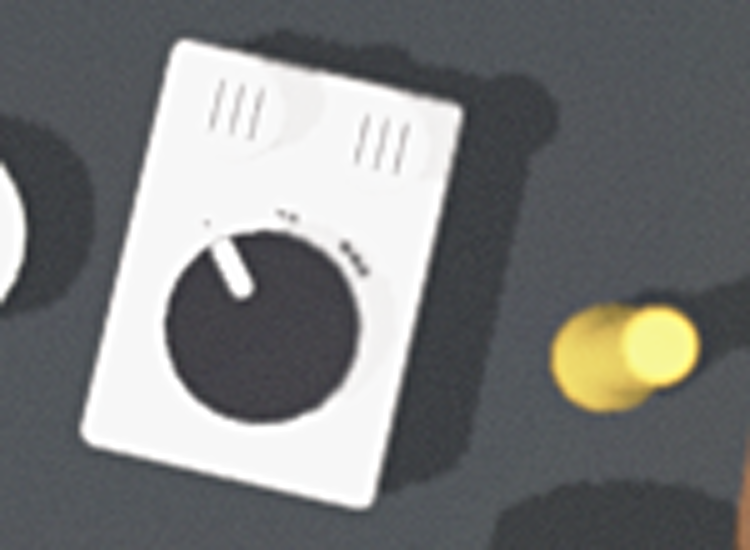

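View pics/scenec.png

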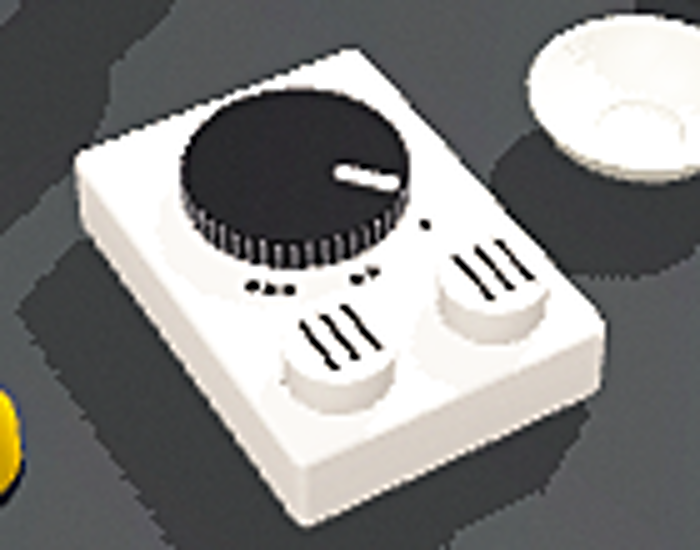

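The pointer is on the single dot (detent 0), so the target is the two dots. In the crop, the dial centre is at (263,327) and the pointer end at (222,243).

```bash
cat >h.py <<'E'
import numpy as np
def ray(c,u,v,z):
    R=np.array(c["R"]);t=np.array(c["t"])
    o=-R.T@t; d=R.T@np.array([(u-c["cx"])/c["fx"],(v-c["cy"])/c["fy"],1.])
    return o+d*(z-o[2])/d[2]
def proj(c,X):
    p=np.array(c["R"])@X+np.array(c["t"]); return c["fx"]*p[0]/p[2]+c["cx"],c["fy"]*p[1]/p[2]+c["cy"]
E
python3 - <<'E'
from workcell import *
from h import *
c=read_camera("top"); s=read_camera("scene")
f=lambda x,y:(285+(x+.5)/5-.5,135+(y+.5)/5-.5)
g=lambda x,y:(235+(x+.5)/5-.5,185+(y+.5)/5-.5)
C=ray(c,*f(263,327),69);P=ray(c,*f(222,243),69)
print("top",C,P,np.linalg.norm(C-P)); 
Ps=ray(s,*g(398,183),69);print("scene P",Ps,"C", ray(s,*g(296,165),69))
print("diam",[ray(c,*f(x,327),69) for x in(165,361)])
K=[ray(c,*f(*p),50) for p in((182,40),(463,104),(373,510),(82,442))];print("corners",K)
d=(K[0]+K[1]-K[2]-K[3]);print("yaw",np.degrees(np.arctan2(d[1],d[0])), "ctr",sum(K)/4)
print("ptr ang",np.degrees(np.arctan2(*(P-C)[1::-1])))
print("torch",ray(c,*f(663,346),145),"base", ray(c,*f(598,360),0),"dish",ray(c,268,181,35))
o=get_obs();print(o["force"],o["tcp_pos"],o["orientation"],o["t"])
E
```

```text
top [505.18554217 -47.27203009  69.        ] [547.04343435 -27.04148808  69.        ] 46.49040726100624
scene P [547.30645365 -26.24909428  69.        ] C [508.38367267 -50.047895    69.        ]
diam [array([505.25388959,   1.33421679,  69.        ]), array([505.11716382, -95.9002777 ,  69.        ])]
corners [array([652.62295467,  -7.35449708,  50.        ]), array([ 619.70056661, -150.05065582,   50.        ]), array([ 414.13335575, -102.97715183,   50.        ]), array([448.51317701,  43.26787543,  50.        ])]
yaw -13.41284349997708 ctr [533.74251351 -54.27860732  50.        ]
ptr ang 25.795169275124103
torch [ 491.49584309 -228.65912988  145.        ] base [ 491.7087544  -226.82784015    0.        ] dish [556.30847783 128.61345488  35.        ]
[0.61233513 0.97533589 1.60334853] [131.71913807 507.90356895 230.71910441] [-1.79934065e+02 -9.70486613e-03  1.65457003e+02] 0.25
```

Dial centre is about (505,-47) from the image, against (504.5,-47.4) predicted from the housing corners. Dryer yaw is -13.4° and the pointer sits at 26°, which matches the one-dot mark. My plan is to close the fingers, press on the -y side of the dial at a radius of 34 mm with tool x tangential, and then sweep an arc.

apply_moves:
  squeeze: 40
  steps:
    - {"hand":0,"slide":[-2.5,-2.39,0],"yaw":0}
    - {"hand":0,"slide":[-2.5,-2.39,0],"yaw":0}
    - {"hand":0,"slide":[-2.5,-2.39,0],"yaw":0}
    - {"hand":0,"slide":[-2.5,-2.39,0],"yaw":0}
    - {"hand":0,"slide":[-2.5,-2.39,0],"yaw":0}
    - {"hand":0,"slide":[-2.5,-2.39,0],"yaw":0}
    - {"hand":0,"slide":[-2.5,-2.39,0],"yaw":0}
    - {"hand":0,"slide":[-2.5,-2.39,0],"yaw":0}
    - {"hand":0,"slide":[-2.5,-2.39,0],"yaw":0}
    - {"hand":0,"slide":[-2.5,-2.39,0],"yaw":0}

```text
t: 1.08
tcp_pos: [314.3, 212.6, 231.4]
orientation: [180.0, 0.0, 165.5]
force: [0.9, 1.1, 0.6]
opening: 0.001
```

apply_moves:
  steps:
    - {"hand":0,"slide":[-2.5,-2.39,0],"yaw":0}
    - {"hand":0,"slide":[-2.5,-2.39,0],"yaw":0}
    - {"hand":0,"slide":[-2.5,-2.39,0],"yaw":0}
    - {"hand":0,"slide":[-2.5,-2.39,0],"yaw":0}
    - {"hand":0,"slide":[-2.5,-2.39,0],"yaw":0}
    - {"hand":0,"slide":[-2.5,-2.39,0],"yaw":0}
    - {"hand":0,"slide":[-2.5,-2.39,0],"yaw":0}
    - {"hand":0,"slide":[-2.5,-2.39,0],"yaw":0}
    - {"hand":0,"slide":[-2.5,-2.39,0],"yaw":0}
    - {"hand":0,"slide":[-2.5,-2.39,0],"yaw":0}

```text
t: 1.92
tcp_pos: [496.4, -81.8, 231.2]
orientation: [180.0, 0.0, 165.4]
force: [0.4, 1.2, -0.2]
opening: -0.0
```

```bash
python3 - <<'E'
from workcell import *
import cv2
c=read_camera("wrist"); cv2.imwrite("pics/wrist1.png",c["color"])
o=get_obs();print(o["force"],o["tcp_pos"],o["orientation"],o["t"],o["opening"],o["q"])
E
```

```text
[ 4.90977466 -4.26173821 -0.57029983] [499.50468198 -87.18032782 229.67560686] [-1.79748965e+02  1.75578349e-01  1.65187280e+02] 1.9667 -0.0008108837063250354 [-17.32945946  -0.12962496   2.56577077  92.50896345  -0.24308302
  -2.51675068]
```

View pics/wrist1.png

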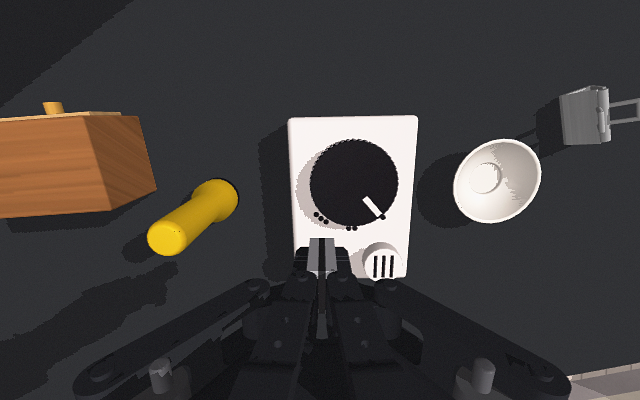

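The wrist view shows the dial at (355,182), with the pointer at the single dot and the fingers shut. I'll descend to about 10 mm above the dial.

apply_moves:
  steps:
    - {"hand":0,"slide":[0,0,1.9],"yaw":0}
    - {"hand":0,"slide":[0,0,1.9],"yaw":0}
    - {"hand":0,"slide":[0,0,1.9],"yaw":0}
    - {"hand":0,"slide":[0,0,1.9],"yaw":0}
    - {"hand":0,"slide":[0,0,1.9],"yaw":0}
    - {"hand":0,"slide":[0,0,1.9],"yaw":0}
    - {"hand":0,"slide":[0,0,1.9],"yaw":0}
    - {"hand":0,"slide":[0,0,1.5],"yaw":0}
    - {"hand":0,"slide":[0,0,0.4],"yaw":0}
    - {"hand":0,"slide":[0,0,0],"yaw":0}

```text
t: 2.8
tcp_pos: [494.2, -79.5, 77.6]
orientation: [180.0, -0.2, 165.5]
force: [0.6, -0.9, 0.0]
opening: 0.0
```

```bash
python3 - <<'E'
from workcell import *
from h import *
import cv2
c=read_camera("scene"); a=c["color"][165:275,235:375]; cv2.imwrite("pics/scene2.png",cv2.resize(a,None,fx=5,fy=5,interpolation=cv2.INTER_CUBIC))
o=get_obs();print(o["force"],o["tcp_pos"],o["orientation"],o["t"]); print(proj(c,o["tcp_pos"]))
E
```

```text
[-0.59492876 -0.29921823  0.1352416 ] [495.28481781 -79.798839    79.00629618] [ 1.79997191e+02 -7.31063128e-02  1.65461047e+02] 2.85
(np.float64(279.32456593494544), np.float64(217.81769157880626))
```

View pics/scene2.png

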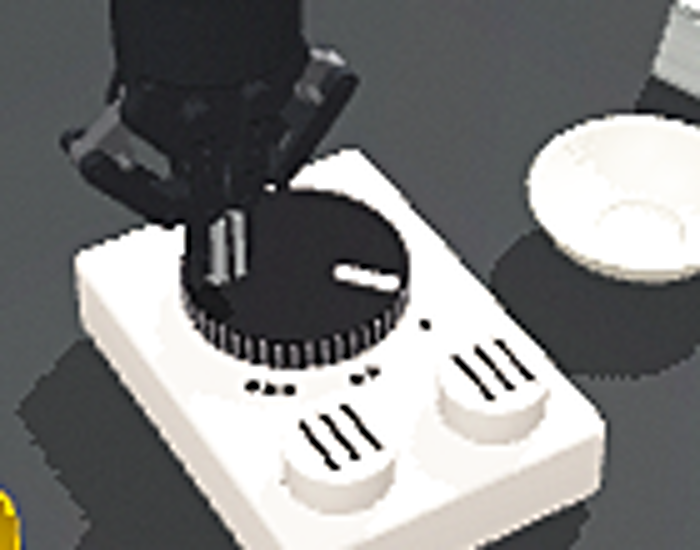

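The fingertips hover over the dial's -y part, with the tip at about crop (222,265), as predicted. Now I'll lower gently to contact.

apply_moves:
  steps:
    - {"hand":0,"slide":[0,0,0.3],"yaw":0}
    - {"hand":0,"slide":[0,0,0.2],"yaw":0}
    - {"hand":0,"slide":[0,0,0.2],"yaw":0}
    - {"hand":0,"slide":[0,0,0.1],"yaw":0}
    - {"hand":0,"slide":[0,0,0.1],"yaw":0}
    - {"hand":0,"slide":[0,0,0.1],"yaw":0}
    - {"hand":0,"slide":[0,0,0.1],"yaw":0}
    - {"hand":0,"slide":[0,0,0],"yaw":0}
    - {"hand":0,"slide":[0,0,0],"yaw":0}
    - {"hand":0,"slide":[0,0,0],"yaw":0}

```text
t: 3.68
tcp_pos: [496.3, -80.3, 69.0]
orientation: [-180.0, 0.1, 165.5]
force: [0.1, 0.9, 5.1]
opening: 0.004
```

Contact is at z=69 with 5 N. I'll press about 1 mm more and sweep 40° clockwise.

apply_moves:
  steps:
    - {"hand":0,"slide":[0,0,0.1],"yaw":0}
    - {"hand":0,"slide":[0.3,0.01,0],"yaw":5}
    - {"hand":0,"slide":[0.3,0.01,0],"yaw":5}
    - {"hand":0,"slide":[0.3,0.01,0],"yaw":5}
    - {"hand":0,"slide":[0.3,0.01,0],"yaw":5}
    - {"hand":0,"slide":[0.3,0.01,0],"yaw":5}
    - {"hand":0,"slide":[0.3,0.01,0],"yaw":5}
    - {"hand":0,"slide":[0.3,0.01,0],"yaw":5}
    - {"hand":0,"slide":[0.3,0.01,0],"yaw":5}
    - {"hand":0,"slide":[0,0,0],"yaw":0}

```text
t: 4.52
tcp_pos: [477.4, -66.9, 69.0]
orientation: [179.9, 0.1, 125.3]
force: [0.2, -0.3, 6.3]
opening: 0.001
```

```bash
python3 - <<'E'
from workcell import *
from h import *
import cv2
c=read_camera("scene"); a=c["color"][165:275,235:375]; cv2.imwrite("pics/scene3.png",cv2.resize(a,None,fx=5,fy=5,interpolation=cv2.INTER_CUBIC))
o=get_obs();print(o["force"],o["tcp_pos"],o["orientation"],o["t"])
d=o["tcp_pos"]-[505,-47.3,69];print(np.hypot(*d[:2]),np.degrees(np.arctan2(d[1],d[0]))%360)
E
```

```text
[-0.38538612 -0.45368802  7.38360855] [477.40940212 -67.01079765  68.93945231] [1.79875643e+02 1.31311199e-01 1.25440037e+02] 4.5667
33.908061513619735 215.54211592279052
```

View pics/scene3.png

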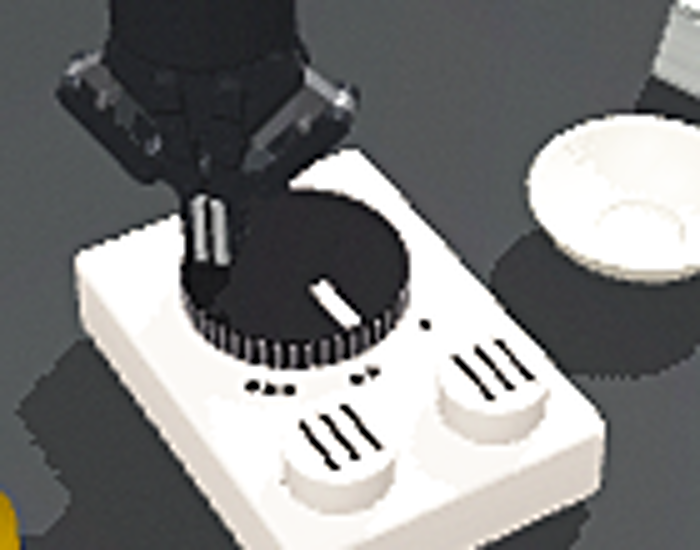

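The pointer's outer end at (352,322) now aims at the two dots. Tangential force is near zero and the dryer hasn't moved. I'll lift straight up.

apply_moves:
  steps:
    - {"hand":0,"slide":[0,0,-0.3],"yaw":0}
    - {"hand":0,"slide":[0,0,-0.8],"yaw":0}
    - {"hand":0,"slide":[0,0,-1.5],"yaw":0}
    - {"hand":0,"slide":[0,0,-2.5],"yaw":0}
    - {"hand":0,"slide":[0,0,-2.5],"yaw":0}
    - {"hand":0,"slide":[0,0,-2.5],"yaw":0}
    - {"hand":0,"slide":[0,0,-2.5],"yaw":0}
    - {"hand":0,"slide":[0,0,-1],"yaw":0}
    - {"hand":0,"slide":[0,0,0],"yaw":0}
    - {"hand":0,"slide":[0,0,0],"yaw":0}

```text
t: 5.4
tcp_pos: [476.4, -67.0, 203.0]
orientation: [-180.0, 0.0, 125.5]
force: [-0.3, -0.5, -0.2]
opening: -0.003
```

```bash
python3 - <<'E'
from workcell import *
import cv2
c=read_camera("scene"); a=c["color"][165:305,205:405]; cv2.imwrite("pics/scene4.png",cv2.resize(a,None,fx=4,fy=4,interpolation=cv2.INTER_CUBIC))
c=read_camera("wrist"); cv2.imwrite("pics/wrist4.png",c["color"])
o=get_obs();print(o["force"],o["tcp_pos"],o["t"])
E
```

```text
[-0.04575751 -0.17796532 -0.57236454] [475.24453909 -66.63356105 201.13501942] 5.5
```

View pics/scene4.png

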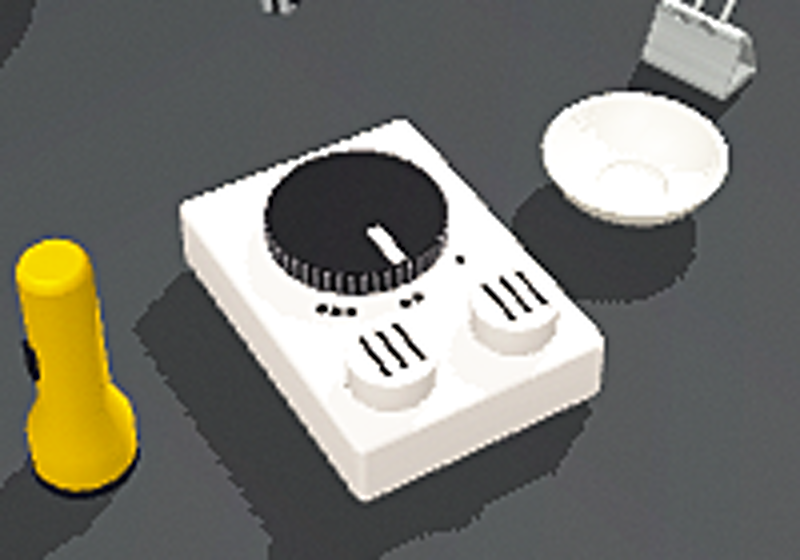

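View pics/wrist4.png

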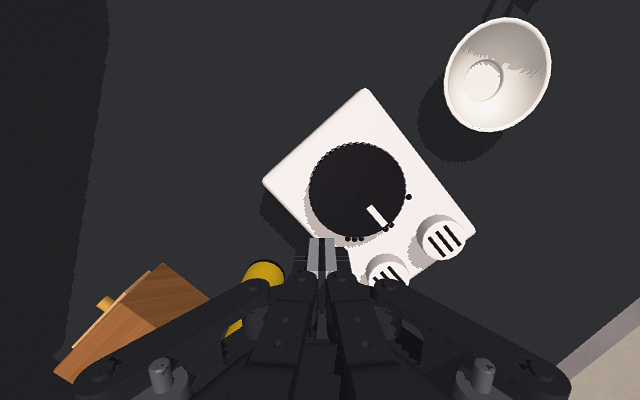

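The pointer now ends at (400,260) in the scene crop and aims at the two dots. I'll check the angle in numbers.

```bash
python3 - <<'E'
from workcell import *
from h import *
import cv2
s=read_camera("scene")
g=lambda x,y:(205+(x+.5)/4-.5,165+(y+.5)/4-.5)
A=ray(s,*g(372,230),69);B=ray(s,*g(401,259),69);print(A,B,np.degrees(np.arctan2(*(B-A)[1::-1])),np.linalg.norm(B-[547.3,-26.2,69]))
g=lambda x,y:(235+(x+.5)/5-.5,185+(y+.5)/5-.5)
A=ray(s,*g(337,172),69);B=ray(s,*g(397,183),69);print("before",np.degrees(np.arctan2(*(B-A)[1::-1])))
a=cv2.imread("pics/scene0.png").astype(int);d=abs(a-s["color"]).sum(2)>60
for n,(u0,u1,v0,v1) in dict(dryer_low=(245,360,240,290),torch=(205,242,222,290),dish=(338,390,186,224),clamp=(364,396,158,188),key=(85,186,232,325)).items(): print(n,d[v0:v1,u0:u1].sum())
o=get_obs();print(o["t"],o["joint_vel"].round(2),o["force"])
E
```

```text
[524.53210243 -53.80215263  69.        ] [551.39006884 -57.96231789  69.        ] -8.804859120398177 32.024576509252704
before 30.909129278368045
dryer_low 0
torch 467
dish 0
clamp 0
key 1482
5.55 [-0.03  0.06 -0.12  0.22  0.05  0.04] [0.23443297 0.2753306  0.25214885]
```

The dial turned 39.7° (0.69 rad) and the pointer end moved 32 mm. The torch and key box pixels differ from the first picture, probably because the arm's shadow has moved. I'll check that before handing in.

```bash
python3 - <<'E'
from workcell import *
import cv2,numpy as np
s=read_camera("scene")["color"]; a=cv2.imread("pics/scene0.png")
f=lambda i:cv2.resize(i[215:330,80:250],None,fx=2.3,fy=2.3)
cv2.imwrite("pics/cmp.png",np.hstack([f(a),f(s)]))
E
```

```text
(no output)
```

View pics/cmp.png

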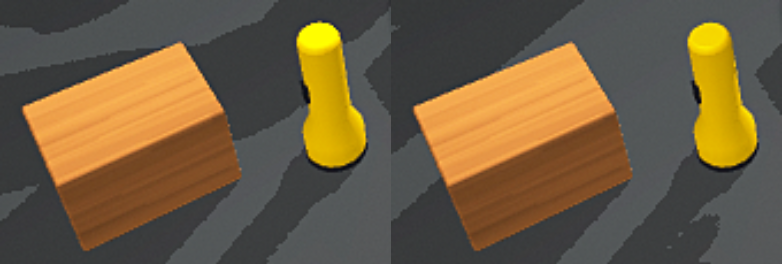

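The torch (319,95 → 710,95) and the key box stand exactly as before, and only the shadows changed. Handing in.

```bash
python3 -c "
from workcell import *
print(job_done()); print(get_obs()['t'])"
```

```text
the job is handed in; nothing more can be done
None
the job is handed in; nothing more can be done
```

I turned the dial one click clockwise, from one dot to two dots, and handed the job in. With the fingers shut, I pressed on the dial top 34 mm from its axis at about 5–7 N, dragged it 40° round, then lifted straight up.

- **Dial:** after release the pointer had turned 39.7° (about 0.69 rad, target 0.70) and its end had moved about 32 mm. It aims at the two dots.
- **Dryer and bystanders:** the dryer, dish and clamp showed no change against the first scene picture. The torch and key box areas differed in pixels, but side by side only the arm's shadow had moved.
- **Hand:** it was clear at about z = 200 mm, with force readings at noise level. The robot clock read 5.55 s at the last check.

No check failed. `job_done()` gives no verdict and I could not read the state afterwards, so the second after handing in is unconfirmed.

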